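# Find and open the empty bay of a lidded stowage box

### The job

A bay is needed for the circuit boards, but three of the four bays in the grey box are packed full and one is empty, which cannot be seen from outside: press the ribbed ends of the identical lids with the fingertips, without forcing them (keep well under 45 N), until you find the lid that rocks. Push that lid's ribbed end down into its bay until the lid stands open at 40 degrees or more, leave it like that, and withdraw. Do not touch the plain far halves of the lids, do not lift anything, and leave the things lying round the box where they are.

Things in the scene. Friction and masses are not known exactly. Their poses are not given: they have to be found in the camera images.
- bay_box: Grey steel box fixed to the bench, 134 (x) x 326 (y) x 130 mm high on four 45 mm legs; four bays along y, each under an aluminium lid. Origin: under its centre at bench level; x points from the ribbed (robot) side to the far side, z up. Lid tops are flush with the rim, 130 mm up, centred at box x = 0, y = +120, +40, -40, -120 mm. Bay floors 55 mm up; bays 124 x 76 mm, dividers 4 mm, outer walls 5 mm.
- lid_1 (a joint): Tilt (rad) of lid 1, at the +y end (robot's left): plate 120 (x) x 74 x 6 mm, a seesaw on a pin across its middle, along box y, 3 mm below its top. 0 = shut, level; grows as the ribbed end (box -x) sinks and the plain end rises; stop at 1.0; no tilt the other way. Packed bay: a block stops it under 0.05. Empty bay: about 3 N on the ribs (5 N nearer the pin) turns it; a stiff pivot keeps any tilt.
- lid_1_press (a point): Middle of the five low ribs (1.5 mm high) on the top of lid 1, on the ribbed half 36 mm from the pivot line; moves with the lid. The plain half, not to be touched, is the smooth part of the lid from 12 to 60 mm beyond the pivot line.
- lid_2 (a joint): Tilt (rad) of lid 2, second from the +y end: plate 120 (x) x 74 x 6 mm, a seesaw on a pin across its middle, along box y, 3 mm below its top. 0 = shut, level; grows as the ribbed end (box -x) sinks and the plain end rises; stop at 1.0; no tilt the other way. Packed bay: a block stops it under 0.05. Empty bay: about 3 N on the ribs (5 N nearer the pin) turns it; a stiff pivot keeps any tilt.
- lid_2_press (a point): Middle of the five low ribs (1.5 mm high) on the top of lid 2, on the ribbed half 36 mm from the pivot line; moves with the lid. The plain half, not to be touched, is the smooth part of the lid from 12 to 60 mm beyond the pivot line.
- lid_3 (a joint): Tilt (rad) of lid 3, third from the +y end: plate 120 (x) x 74 x 6 mm, a seesaw on a pin across its middle, along box y, 3 mm below its top. 0 = shut, level; grows as the ribbed end (box -x) sinks and the plain end rises; stop at 1.0; no tilt the other way. Packed bay: a block stops it under 0.05. Empty bay: about 3 N on the ribs (5 N nearer the pin) turns it; a stiff pivot keeps any tilt.
- lid_3_press (a point): Middle of the five low ribs (1.5 mm high) on the top of lid 3, on the ribbed half 36 mm from the pivot line; moves with the lid. The plain half, not to be touched, is the smooth part of the lid from 12 to 60 mm beyond the pivot line.
- lid_4 (a joint): Tilt (rad) of lid 4, at the -y end (robot's right): plate 120 (x) x 74 x 6 mm, a seesaw on a pin across its middle, along box y, 3 mm below its top. 0 = shut, level; grows as the ribbed end (box -x) sinks and the plain end rises; stop at 1.0; no tilt the other way. Packed bay: a block stops it under 0.05. Empty bay: about 3 N on the ribs (5 N nearer the pin) turns it; a stiff pivot keeps any tilt.
- lid_4_press (a point): Middle of the five low ribs (1.5 mm high) on the top of lid 4, on the ribbed half 36 mm from the pivot line; moves with the lid. The plain half, not to be touched, is the smooth part of the lid from 12 to 60 mm beyond the pivot line.
- pcb_1: Green circuit board with parts and red leads, 101 x 70 x 35 mm, loose, lying left of the box; origin centre of underside. Leave alone.
- pcb_2: Green circuit board with parts and red leads, 101 x 70 x 35 mm, loose, lying left of the box; origin centre of underside. Leave alone.
- spring_clamp: Black spring clamp, 34 x 71 x 14 mm, loose, right of the box; origin centre of underside. Leave alone.
- glue_bottle: White glue bottle with blue cap, 22 x 34 x 72 mm, standing loose right of the box; origin centre of underside. Leave alone.

How it is judged:
By the outcome, as a careful person would: the job done as asked, in the order asked, and still so for the second after the job is handed in, with the robot touching nothing.
It also fails if it takes over 45 s, if anything falls off the work surface, if the arm or the gripper's body presses on something with over 40 N, if the wrist force passes 120 N, or if a joint passes its speed limit or range.

### The arm

A 6-joint arm with a two-finger parallel gripper is mounted at the origin on the work surface; the furniture and walls round the work are solid. World frame = base frame: x ahead of the robot, y to its left, z up, the work surface at z = 0. Lengths are in m, angles in rad, forces in N, time in s.
With the tool pointing down it reaches from about 0.25 to 0.725 m from the base axis. Payload 4 kg.
Tool frame: the origin (TCP) lies on the front face of the gripper's body, between the roots of the fingers; the fingertips stand 73 mm ahead of it and the grasp point (between the pads) lies 54 mm ahead of it; z points along the fingers, y is the line along which they close (so a half turn about z gives the same grasp; the last joint's range is limited). The gripper opens to 85 mm and grips with 20 to 120 N. Pads are 22 mm wide; open, the fingers measure 114 mm over their backs; the gripper's body (76 mm by 85 mm) begins 54 mm behind the grasp point. The pads swing forward as they close: fully open they stand 13 mm farther back than shut.
Start: joints at [1.289, 0.241, 0.005, 1.335, 0, 1.571], TCP at [0.139, 0.48, 0.304] pointing down, gripper open.
Joint ranges: [-2.72, 2.72], [-1.05, 1.87], [-1.09, 1.28], [-1.99, 2.15], [-1.42, 1.44], [-3.14, 3.14]. Speed limits (rad/s): [2.79, 2.79, 3.14, 3.14, 3.14, 3.14].

### API

Orientations are given as a unit quaternion [x, y, z, w].
In Python, from workcell import bot gives the robot as it stands. The module is installed in compiled form; this text tells all that it offers.
- The arm moves only by the tool step_arm, never from a script. Its argument "rows" is a list of rows, each a list of 2 entries, a list of its own where there are three numbers: the shift along the tool's x, y, z in mm, then the turn about the tool's z in degrees. A call has 1 to 12 rows; each row is the pose to reach, as a shift and turn from the pose commanded when the call began, along the tool's axes at that moment; what a row does not reach only later rows make up. A row lasts 1/8 s, in which the tool goes at most 62.5 mm and 10.7 degrees, less where a joint would pass 70% of its speed; a pose out of reach is approached as far as the arm can. A call with a gripper value outside its range is refused whole. "claw" is the gripper's target within -1 to 1 (shut at 1, half-way at 0, fully open at -1), set as the call begins (left out, the last holds). The fingers move at their own pace and stop on an object; the grip force is fixed at half the most. Time passes only in rows, so rows that repeat a pose let the fingers close. It gives the time, the measured TCP pose, the force, the opening and the grip force at its end, in the units of the state.
- bot.get_obs(): the state, without advancing time (a new reading comes with each control period).
- bot.camera(name): name is "scene" or "top" or "wrist"; returns (picture, depth): 420x560x3 uint8, red, green, blue; 420x560 float32, m along the optical axis (not along the pixel's ray), 0 where there is no reading.
- bot.camera_params(name): a dict with "fx", "fy", "cx", "cy" (pixels), "D" ([k1, k2, p1, p2, k3] as OpenCV has them; the pictures are not rectified), "pose" (4x4, takes a point from camera to world coordinates). Camera axes: x right, y up, looking along -z (the intrinsics and any distortion apply to the point x, -y, -z); pixel columns grow to the right and rows downward; lengths in m; the calibration is good to about 2 mm. A picture is of the moment at which its call begins: read the wrist's pose just before it. camera_params takes no time and is no camera call; for the wrist camera it gives the pose at the moment of the call.
- bot.job_done(): hands the job in; it is judged then, once.
Trained networks look in the newest picture that a camera, given by its name, has taken for a name from the list of things; names that differ only in an ending like _2 or _b are one class to them, and where a whole thing is asked for, a point or a joint stands for the part that bears it (a point fixed in the world has none). Each returns a list of dicts, best first, with "score" (0 to 1); they miss things now and then, are a little off and sometimes report something else, mostly with a low value. They report only what shows in the picture. A call takes as long as a camera call.
- bot.trace(target, camera): "pixels" (420x560 bool, what is visible of it) and "uv" ([column, row] in pixels, amid what is visible of it).
The state is a dict: "clock": time; "joint_pos": joint angles; "joint_vel": joint speeds; "tau": joint torques, N m; "eef_pos": TCP position; "tool_rot": TCP orientation; "ft_force": force on the tool from outside, world axes, zero at the start; "ft_torque": the same for the moment, N m; "grip_width": finger opening in m; "grasp_force": force on a finger pad.
Only numpy, scipy, OpenCV 4.12 (cv2) and the standard library are available. Lean on these libraries where they do the work, as an engineer would, in place of code of your own. Each camera call takes 0.05 s, during which the arm holds its last target. There are 200 camera calls.

## Working session

There is one attempt and no reset: what is moved stays moved. The work goes in short steps, Python scripts to look and compute and a tool call to move; the robot and the scene stay as the last step left them, time stands still between calls to the robot, and variables do not carry over. Pictures are saved under pics/ and viewed, at most 10 in all, crops included, and the job is handed in when it is done.

Besides the shell and the picture viewer there is one more tool, called by a JSON object that holds its "method" and its "body", one argument or row to a line. step_arm: Moves the arm, as the interface text tells. Its arguments: {"type":"object","properties":{"rows":{"type":"array"},"claw":{"type":"number"}},"required":["rows"]}

```bash
mkdir -p pics
cat > h.py <<'E'
import numpy as np, cv2
from workcell import bot
def world(name, uv, depth):
    p=bot.camera_params(name); K=np.array([[p['fx'],0,p['cx']],[0,p['fy'],p['cy']],[0,0,1]])
    uv=np.atleast_2d(np.array(uv,float))
    n=cv2.undistortPoints(uv.reshape(-1,1,2),K,np.array(p['D'])).reshape(-1,2)
    d=np.array([depth[int(round(v)),int(round(u))] for u,v in uv])
    c=np.c_[n[:,0]*d,-n[:,1]*d,-d,np.ones(len(d))]
    return (c@np.array(p['pose']).T)[:,:3]
E
python3 - <<'E'
from h import *
o=bot.get_obs(); print(o['clock'],o['eef_pos'],o['tool_rot'],o['ft_force'])
for c in ['top','scene']:
    im,d=bot.camera(c); cv2.imwrite(f'pics/{c}0.png',im[:,:,::-1]); np.save(f'{c}0.npy',d)
    for t in ['lid_1_press','bay_box','lid_1']:
        for r in bot.trace(t,c)[:5]:
            print(c,t,round(r['score'],2),np.round(r['uv']),world(c,r['uv'],d).round(3), r['pixels'].sum())
E
```

```text
0.0 [0.13890674 0.47981089 0.30300045] [ 1.40422528e-01  9.90091102e-01 -1.05076549e-03 -1.36552450e-04] [-0.57339739 -0.53165514  0.49476224]
top lid_1_press 0.89 [274. 198.] [[0.582 0.072 0.128]] 1075
top bay_box 0.81 [320. 194.] [[ 0.594 -0.057  0.125]] 6018
top lid_1 0.79 [302. 197.] [[ 0.584 -0.006  0.131]] 1135
top lid_1 0.72 [358. 188.] [[ 0.611 -0.164  0.121]] 1128
top lid_1 0.67 [271. 201.] [[0.576 0.079 0.127]] 1116
top lid_1 0.61 [330. 192.] [[ 0.6   -0.084  0.126]] 1140
scene lid_1_press 0.56 [252. 191.] [[0.571 0.065 0.129]] 640
scene bay_box 0.71 [286. 222.] [[ 0.565 -0.107  0.131]] 5903
scene lid_1 0.96 [269. 201.] [[ 0.584 -0.006  0.132]] 682
scene lid_1 0.88 [252. 188.] [[0.579 0.073 0.13 ]] 628
scene lid_1 0.62 [291. 214.] [[ 0.596 -0.089  0.131]] 757
scene lid_1 0.62 [312. 230.] [[ 0.601 -0.172  0.129]] 878
scene lid_1 0.52 [192. 180.] [[0.522 0.384 0.001]] 291
```

View top.

Run:
```python
from h import *
a=cv2.imread('pics/top0.png')[120:270,200:440]; cv2.imwrite('pics/topc.png',cv2.resize(a,(800,500),interpolation=2))
d=np.load('top0.npy')
# box-top fit
vv,uu=np.mgrid[100:290,180:460]; uv=np.c_[uu.ravel(),vv.ravel()]
P=world('top',uv,d); m=(abs(P[:,2]-.13)<.012)&(P[:,0]>.4); Q=P[m]
r=cv2.minAreaRect(Q[:,:2].astype(np.float32)*1000); print(r, Q[:,2].mean(), len(Q))
```

```text
((602.6839599609375, -60.878204345703125), (521.5591430664062, 377.6742248535156), 18.292964935302734) 0.12865067006538744 5672
```

View pics/topc.png

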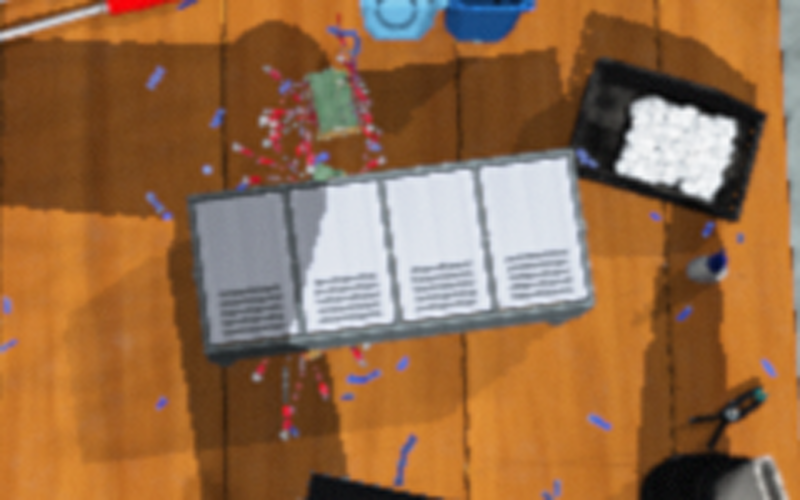

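View pics/scene0.png

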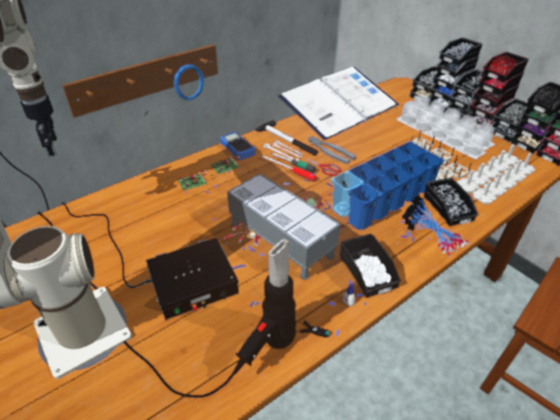

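```bash
cat >> h.py <<'E'
def plane(name, uv, z):
    p=bot.camera_params(name); K=np.array([[p['fx'],0,p['cx']],[0,p['fy'],p['cy']],[0,0,1]]); T=np.array(p['pose'])
    n=cv2.undistortPoints(np.array(uv,float).reshape(-1,1,2),K,np.array(p['D'])).reshape(-1,2)
    r=np.c_[n[:,0],-n[:,1],-np.ones(len(n))]@T[:3,:3].T; o=T[:3,3]
    return o+r*((z-o[2])/r[:,2])[:,None]
E
python3 - <<'E'
from h import *
f=lambda L:np.array(L)/3.3333+[200,120]
print(plane('top',f([(190,198),(574,152),(592,305),(210,352)]),.13).round(3))
print(plane('top',f([(250,312),(348,298),(442,286),(538,277)]),.13).round(3))
for c in ['scene','top']:
    d=np.load(c+'0.npy'); vv,uu=np.mgrid[0:420,0:560]; uv=np.c_[uu.ravel(),vv.ravel()]
    P=world(c,uv,d); ok=(d.ravel()>0)&(P[:,2]>.06)&(P[:,0]>.2)&(P[:,0]<.85)&(abs(P[:,1])<.45)
    P=P[ok]
    G={}
    for x,y,z in P:
        k=(int(x//.05),int(np.floor(y/.05))); G[k]=max(G.get(k,0),z)
    print(c,'rows x .20.., cols y .40..-.45 (cm)')
    for i in range(4,17): print(i*5,[int(100*G.get((i,j),0)) for j in range(8,-10,-1)])
p=bot.camera_params('wrist'); print(np.array(p['pose']).round(3),p['fx'])
E
```

```text
[[ 0.636  0.118  0.13 ]
 [ 0.672 -0.203  0.13 ]
 [ 0.543 -0.214  0.13 ]
 [ 0.507  0.102  0.13 ]]
[[ 0.54   0.068  0.13 ]
 [ 0.551 -0.013  0.13 ]
 [ 0.56  -0.09   0.13 ]
 [ 0.567 -0.17   0.13 ]]
scene rows x .20.., cols y .40..-.45 (cm)
20 [0, 0, 0, 0, 0, 0, 0, 6, 7, 7, 7, 7, 0, 0, 0, 7, 7, 0]
25 [0, 0, 0, 0, 0, 0, 0, 6, 7, 6, 7, 7, 0, 0, 0, 10, 9, 0]
30 [0, 0, 0, 0, 0, 0, 0, 0, 7, 7, 7, 7, 0, 0, 10, 12, 0, 0]
35 [0, 0, 0, 0, 0, 0, 0, 0, 7, 7, 7, 6, 0, 0, 31, 31, 0, 0]
40 [0, 0, 0, 0, 0, 0, 0, 0, 6, 6, 0, 0, 0, 0, 31, 31, 0, 0]
45 [0, 0, 0, 0, 0, 0, 0, 0, 0, 0, 0, 0, 0, 0, 0, 0, 0, 0]
50 [0, 0, 0, 0, 0, 0, 13, 13, 13, 13, 13, 13, 13, 13, 0, 0, 0, 0]
55 [0, 0, 0, 0, 0, 0, 13, 13, 13, 13, 13, 13, 13, 13, 0, 7, 0, 0]
60 [0, 0, 0, 0, 0, 0, 13, 13, 13, 13, 13, 13, 13, 13, 6, 7, 0, 0]
65 [0, 0, 0, 0, 0, 0, 0, 0, 13, 13, 13, 13, 13, 13, 6, 0, 0, 0]
70 [0, 0, 0, 0, 0, 0, 0, 0, 0, 0, 0, 0, 0, 7, 0, 6, 6, 0]
75 [0, 0, 0, 0, 0, 0, 0, 0, 0, 0, 0, 0, 12, 6, 6, 6, 0, 0]
80 [0, 0, 0, 0, 0, 0, 0, 0, 0, 12, 12, 12, 12, 0, 0, 0, 0, 0]
top rows x .20.., cols y .40..-.45 (cm)
20 [0, 0, 0, 0, 0, 0, 0, 7, 
[... 212 characters left out ...]
[0, 0, 0, 0, 0, 0, 0, 0, 7, 7, 0, 0, 0, 0, 31, 31, 0, 0]
45 [0, 0, 0, 0, 0, 0, 0, 0, 0, 0, 0, 0, 0, 0, 0, 0, 0, 0]
50 [0, 0, 0, 0, 0, 0, 13, 13, 13, 14, 13, 13, 13, 13, 0, 0, 0, 0]
55 [0, 0, 0, 0, 0, 0, 13, 13, 13, 13, 13, 14, 14, 13, 0, 7, 0, 0]
60 [0, 0, 0, 0, 0, 0, 13, 13, 13, 13, 13, 13, 13, 13, 6, 7, 0, 0]
65 [0, 0, 0, 0, 0, 0, 0, 0, 13, 13, 13, 13, 13, 13, 6, 7, 0, 0]
70 [0, 0, 0, 0, 0, 0, 0, 0, 0, 0, 0, 0, 0, 7, 0, 7, 0, 0]
75 [0, 0, 0, 0, 0, 0, 0, 0, 0, 0, 0, 12, 12, 7, 6, 6, 0, 0]
80 [0, 0, 0, 0, 0, 0, 0, 0, 0, 12, 12, 12, 12, 0, 0, 0, 0, 0]
[[ 0.277 -0.918 -0.284  0.066]
 [ 0.961  0.264  0.084  0.502]
 [-0.002 -0.296  0.955  0.374]
 [ 0.     0.     0.     1.   ]] 302.58368874410326
```

{"method": "step_arm", "body": {
  "claw": 1,
  "rows": [
    [[-30,-17,0],-2],
    [[-80,-46,0],-5],
    [[-135,-77,0],-8],
    [[-190,-109,0],-11],
    [[-245,-140,0],-14],
    [[-300,-172,0],-17],
    [[-355,-203,0],-19],
    [[-410,-235,0],-21],
    [[-455,-261,0],-22],
    [[-485,-278,0],-22.6],
    [[-499,-286,0],-22.6],
    [[-499,-286,0],-22.6]
  ]
}}

```text
clock: 1.9
eef_pos: [0.5389, 0.0666, 0.3036]
tool_rot: [-0.056, 0.998, 0.0, -0.0]
ft_force: [0.0, 0.1, -0.0]
grip_width: 0.0005
grasp_force: 0.0
```

Run:
```python
from h import *
im,d=bot.camera('wrist'); cv2.imwrite('pics/w1.png',im[:,:,::-1])
for r in bot.trace('lid_1_press','wrist')[:4]: print(round(r['score'],2),np.round(r['uv']),world('wrist',r['uv'],d).round(4))
np.save('w1.npy',d); p=bot.camera_params('wrist'); np.save('w1pose.npy',p['pose'])
```

```text
0.57 [275. 229.] [[0.5561 0.0731 0.1317]]
```

View pics/w1.png

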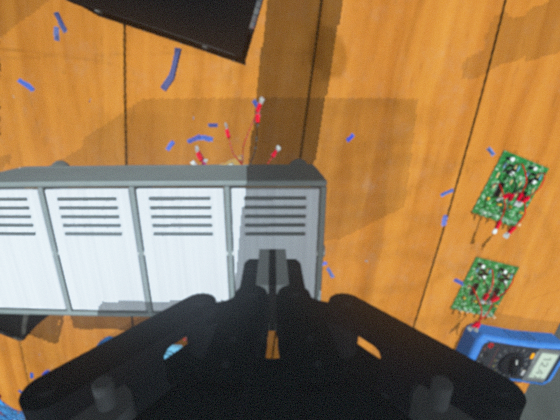

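The wrist view shows lids 1–4 from right to left: lid 1's ribs lie around (275,215), lid 2's (182,215), lid 3's (92,215), and the near rim edge is at row 186. The closed fingers sit centrally at (275,255).

Run:
```python
from h import *
print(plane('wrist',[(275,215),(182,215),(92,215),(325,186),(232,187),(322,310)],.131).round(4))
```

```text
[[ 0.5436  0.0717  0.131 ]
 [ 0.5528 -0.007   0.131 ]
 [ 0.5619 -0.0853  0.131 ]
 [ 0.5138  0.1097  0.131 ]
 [ 0.5235  0.0336  0.131 ]
 [ 0.6328  0.1271  0.131 ]]
```

{"method": "step_arm", "body": {
  "rows": [
    [[0,2,25],0],
    [[0,2,60],0],
    [[0,2,80],0],
    [[0,2,84],0],
    [[0,2,88],0],
    [[0,2,91],0],
    [[0,2,91],0]
  ]
}}

```text
clock: 2.88
eef_pos: [0.5388, 0.0689, 0.2134]
tool_rot: [-0.056, 0.998, 0.0, 0.0]
ft_force: [0.8, 0.4, -1.1]
grip_width: -0.0001
grasp_force: 0.0
```

{"method": "step_arm", "body": {
  "rows": [
    [[0,0,3],0],
    [[0,0,6],0],
    [[0,0,7],0],
    [[0,0,8],0],
    [[0,0,8],0]
  ]
}}

```text
clock: 3.5
eef_pos: [0.5386, 0.0687, 0.2048]
tool_rot: [-0.056, 0.998, -0.0, -0.0]
ft_force: [-0.5, 0.4, 0.4]
grip_width: -0.0001
grasp_force: 0.0
```

{"method": "step_arm", "body": {
  "rows": [
    [[0,0,1],0],
    [[0,0,1],0]
  ]
}}

```text
clock: 3.75
eef_pos: [0.5386, 0.0688, 0.2039]
tool_rot: [-0.056, 0.998, -0.0, -0.0]
ft_force: [-0.3, -0.1, -1.0]
grip_width: -0.0
grasp_force: 0.0
```

{"method": "step_arm", "body": {
  "rows": [
    [[0,0,1],0],
    [[0,0,1],0]
  ]
}}

```text
clock: 4.0
eef_pos: [0.5385, 0.0688, 0.2028]
tool_rot: [-0.056, 0.998, -0.0, -0.0]
ft_force: [-0.4, 0.6, -0.5]
grip_width: 0.0002
grasp_force: 0.0
```

{"method": "step_arm", "body": {
  "rows": [
    [[0,0,1],0],
    [[0,0,1],0]
  ]
}}

```text
clock: 4.25
eef_pos: [0.5386, 0.0688, 0.2021]
tool_rot: [-0.056, 0.998, -0.0, 0.0]
ft_force: [-1.1, -1.0, 1.8]
grip_width: 0.0004
grasp_force: 1.0
```

{"method": "step_arm", "body": {
  "rows": [
    [[0,0,1],0],
    [[0,0,1],0]
  ]
}}

```text
clock: 4.5
eef_pos: [0.5386, 0.0688, 0.2019]
tool_rot: [-0.056, 0.998, 0.0, 0.0]
ft_force: [-2.2, 0.3, 6.6]
grip_width: -0.0
grasp_force: 3.4
```

{"method": "step_arm", "body": {
  "rows": [
    [[0,0,1],0],
    [[0,0,1],0]
  ]
}}

```text
clock: 4.75
eef_pos: [0.5385, 0.0688, 0.2019]
tool_rot: [-0.056, 0.998, 0.0, 0.001]
ft_force: [-4.2, -0.4, 11.4]
grip_width: -0.0005
grasp_force: 5.9
```

Lid 1 doesn't budge at 11 N, so it is packed. Next is lid 2.

{"method": "step_arm", "body": {
  "rows": [
    [[0,0,-12],0],
    [[0,-20,-18],0],
    [[0,-60,-18],0],
    [[0,-80,-15],0],
    [[0,-80,-8],0],
    [[0,-80,-4],0],
    [[0,-80,-2.5],0],
    [[0,-80,-1.5],0],
    [[0,-80,-0.5],0],
    [[0,-80,0],0],
    [[0,-80,0],0]
  ]
}}

```text
clock: 6.12
eef_pos: [0.5471, -0.0103, 0.2018]
tool_rot: [-0.057, 0.998, -0.0, 0.0]
ft_force: [-5.2, -1.9, 11.1]
grip_width: 0.0001
grasp_force: 5.8
```

Lid 2 is packed too (11 N, no motion). Next is lid 3.

{"method": "step_arm", "body": {
  "rows": [
    [[0,0,-12],0],
    [[0,-20,-18],0],
    [[0,-60,-18],0],
    [[0,-80,-15],0],
    [[0,-80,-8],0],
    [[0,-80,-4],0],
    [[0,-80,-2.5],0],
    [[0,-80,-1.5],0],
    [[0,-80,-0.5],0],
    [[0,-80,0],0],
    [[0,-80,0],0]
  ]
}}

```text
clock: 7.5
eef_pos: [0.556, -0.0897, 0.2019]
tool_rot: [-0.057, 0.998, -0.0, 0.0]
ft_force: [-5.4, -0.5, 11.0]
grip_width: 0.0001
grasp_force: 5.6
```

Lid 3 is packed as well, so lid 4 should be the one. I'll confirm by pressing it the same way.

{"method": "step_arm", "body": {
  "rows": [
    [[0,0,-12],0],
    [[0,-20,-18],0],
    [[0,-60,-18],0],
    [[0,-80,-15],0],
    [[0,-80,-8],0],
    [[0,-80,-4],0],
    [[0,-80,-2.5],0],
    [[0,-80,-1.5],0],
    [[0,-80,-0.5],0],
    [[0,-80,0],0],
    [[0,-80,0],0]
  ]
}}

```text
clock: 8.88
eef_pos: [0.5656, -0.1692, 0.1999]
tool_rot: [-0.057, 0.998, 0.0, 0.0]
ft_force: [-1.8, 0.7, 2.5]
grip_width: -0.0001
grasp_force: 1.3
```

Lid 4 rocks: it followed down at 2.5 N. Before going deep I'll check how low the finger linkage hangs, using the saved depth image.

Run:
```python
from h import *
d=np.load('w1.npy'); T=np.load('w1pose.npy'); bp=bot.camera_params
bot_pose=T; 
p=dict(bp('wrist')); p['pose']=T
import h
class B: camera_params=staticmethod(lambda n:p)
h.bot=B
vv,uu=np.mgrid[200:420,0:560]; uv=np.c_[uu.ravel(),vv.ravel()]; P=h.world('wrist',uv,d)
q=P-np.array([.5389,.0666,.3036]); x=q@[-.994,-.112,0]; y=q@[-.112,.992,0]; z=-q[:,2]
m=(z<.09)&(d[200:420].ravel()>0)
for a in range(0,90,6):
    s=m&(z>=a/1e3)&(z<(a+6)/1e3)
    if s.any(): print(a,s.sum(),'x',x[s].min().round(3),x[s].max().round(3),'y',y[s].min().round(3),y[s].max().round(3))
```

```text
0 4280 x -0.009 0.019 y -0.049 0.053
6 2613 x -0.008 0.018 y -0.043 0.048
12 4362 x -0.008 0.015 y -0.04 0.043
18 2275 x -0.012 0.016 y -0.035 0.039
24 1197 x -0.011 0.015 y -0.029 0.033
30 645 x -0.01 0.014 y -0.017 0.021
36 286 x 0.007 0.013 y -0.011 0.016
42 433 x 0.007 0.013 y -0.011 0.015
48 372 x 0.007 0.013 y -0.011 0.015
54 342 x 0.007 0.013 y -0.011 0.015
60 252 x 0.007 0.013 y -0.011 0.015
66 56 x 0.007 0.012 y -0.004 0.01
```

The fingers stay narrow (±15 mm in y) for the last 37 mm, so 30 mm into the bay is clear.

{"method": "step_arm", "body": {
  "rows": [
    [[0,0,2],0],
    [[0,0,4],0],
    [[0,0,6],0],
    [[0,0,8],0],
    [[0,0,10],0],
    [[0,0,12],0],
    [[0,0,14],0],
    [[0,0,16],0],
    [[0,0,18],0],
    [[0,0,18],0]
  ]
}}

```text
clock: 10.12
eef_pos: [0.5651, -0.1697, 0.1814]
tool_rot: [-0.056, 0.998, 0.0, -0.001]
ft_force: [0.1, -0.3, 0.8]
grip_width: 0.0
grasp_force: 0.4
```

{"method": "step_arm", "body": {
  "rows": [
    [[0,0,2],0],
    [[0,0,4],0],
    [[0,0,6],0],
    [[0,0,8],0],
    [[0,0,10],0],
    [[0,0,11],0],
    [[0,0,11],0]
  ]
}}

```text
clock: 11.0
eef_pos: [0.5654, -0.1696, 0.1706]
tool_rot: [-0.056, 0.998, 0.0, -0.0]
ft_force: [-0.1, 0.3, 0.6]
grip_width: -0.0001
grasp_force: 0.4
```

{"method": "step_arm", "body": {
  "rows": [
    [[0,0,-4],0],
    [[0,0,-20],0],
    [[0,0,-50],0],
    [[0,0,-90],0],
    [[0,0,-125],0],
    [[0,0,-140],0],
    [[0,0,-140],0]
  ]
}}

```text
clock: 11.88
eef_pos: [0.566, -0.1698, 0.3122]
tool_rot: [-0.056, 0.998, -0.0, 0.001]
ft_force: [0.1, 0.3, -1.1]
grip_width: 0.0002
grasp_force: 0.0
```

Run:
```python
from h import *
im,d=bot.camera('wrist'); cv2.imwrite('pics/w2.png',im[:,:,::-1])
o=bot.get_obs(); print(o['clock'],o['eef_pos'])
vv,uu=np.mgrid[0:420,0:560]; P=world('wrist',np.c_[uu.ravel(),vv.ravel()],d)
q=P-np.array([.592,-.046,0]); x=q@[.9937,.1125,0]; y=q@[-.1125,.9937,0]
m=(d.ravel()>0)&(abs(y+.12)<.03)&(abs(x)<.06)
for a in range(-60,60,6):
    s=m&(x>=a/1e3)&(x<(a+6)/1e3)
    if s.any(): print(a+3,s.sum(),np.median(P[s,2]).round(4))
```

```text
11.925 [ 0.56544979 -0.1696402   0.31055531]
-57 9586 0.3225
-51 11059 0.3032
-45 2389 0.2808
-39 1452 0.276
-33 1416 0.2901
-27 505 0.1044
-21 493 0.1096
-15 512 0.1151
-9 525 0.1197
-3 554 0.1251
3 373 0.1304
9 204 0.135
15 84 0.1416
21 71 0.1467
27 28 0.1516
```

View pics/w2.png

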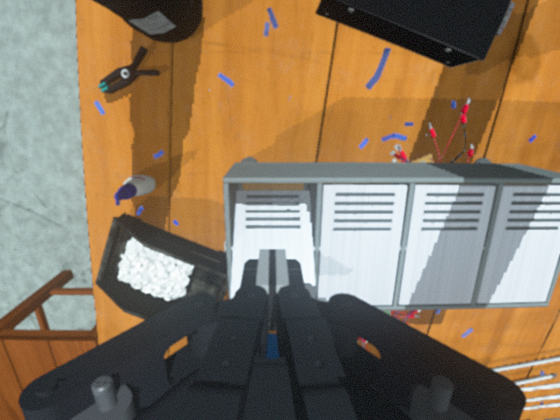

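Lid 4's ribbed end is sunk (lid at roughly x 235–315, y 190–260 in the picture). The depth slope of 0.874 puts it at about 41°, which is too close to the limit, so I'll push it about 8 mm deeper.

{"method": "step_arm", "body": {
  "rows": [
    [[0,0,30],0],
    [[0,0,75],0],
    [[0,0,110],0],
    [[0,0,128],0],
    [[0,0,135],0],
    [[0,0,139],0],
    [[0,0,141],0],
    [[0,0,143],0],
    [[0,0,145],0],
    [[0,0,147],0],
    [[0,0,148],0],
    [[0,0,148],0]
  ]
}}

```text
clock: 13.42
eef_pos: [0.5655, -0.1698, 0.1628]
tool_rot: [-0.056, 0.998, -0.0, -0.0]
ft_force: [-0.8, -1.1, 1.0]
grip_width: -0.0002
grasp_force: 0.8
```

{"method": "step_arm", "body": {
  "rows": [
    [[0,0,-4],0],
    [[0,0,-20],0],
    [[0,0,-50],0],
    [[0,0,-90],0],
    [[0,0,-125],0],
    [[0,0,-148],0],
    [[0,0,-148],0]
  ]
}}

```text
clock: 14.3
eef_pos: [0.5666, -0.17, 0.3142]
tool_rot: [-0.056, 0.998, -0.001, 0.003]
ft_force: [-0.2, 0.1, -0.4]
grip_width: -0.0002
grasp_force: 0.0
```

Run:
```python
from h import *
im,d=bot.camera('wrist'); o=bot.get_obs(); print(o['clock'],o['eef_pos'],o['ft_force'])
vv,uu=np.mgrid[0:420,0:560]; P=world('wrist',np.c_[uu.ravel(),vv.ravel()],d)
q=P-np.array([.592,-.046,0]); x=q@[.9937,.1125,0]; y=q@[-.1125,.9937,0]
m=(d.ravel()>0)&(abs(y+.12)<.03)&(abs(x)<.024)&(P[:,2]<.2)
f=np.polyfit(x[m],P[m,2],1); print(f,np.degrees(np.arctan(f[0])))
```

```text
14.35 [ 0.56595463 -0.16977492  0.31218362] [ 0.67042351  0.17843848 -0.2362972 ]
[1.14243484 0.12784148] 48.8035804090518
```

The lid now stands at about 49° and the arm is clear. I'll back off a little more, let it settle and hand in.

{"method": "step_arm", "body": {
  "rows": [
    [[0,0,-20],0],
    [[0,0,-40],0],
    [[0,0,-50],0],
    [[0,0,-50],0],
    [[0,0,-50],0]
  ]
}}

```text
clock: 14.98
eef_pos: [0.5653, -0.1696, 0.3596]
tool_rot: [-0.056, 0.998, 0.0, -0.001]
ft_force: [0.1, 0.9, -0.3]
grip_width: 0.0
grasp_force: 0.0
```

```bash
python3 -c "
from workcell import bot
print(bot.job_done())"
```

```text
the job is handed in; nothing more can be done
None
```

Lid 4 was the one that rocked (lids 1–3 held firm at about 11 N); it now stands open at about 49°, the arm is withdrawn clear, and the job is handed in at about 15 s, though no verdict came back.

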